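Saddle the third tube and click the torch rest into its notch

TASK

Take the loose copper-coloured tube from its wooden stand and lower it, without dropping it, into the gap on top of the two steel tubes lying in the jig, so the three make a pyramid with their ends about flush, and let go of it. Then take the torch rest by its red knob and slide it along its rail towards the red-banded notch until its sprung ball clicks into the notch, without running past it, and keep hold of it there: finish still gripping the knob. Leave the pyramid and everything else on the bench undisturbed.

Things in the scene. Friction and masses are not known exactly. Their poses are not given: they have to be found in the camera images.
- top_c (a point): centre of the loose copper-coloured steel tube (round, 50 mm outside diameter, 120 mm long, about 0.45 kg), lying level; its y axis is the tube's axis. It starts on a narrow wooden stand (40 mm wide, 100 mm long, fixed, two rods) that holds its centre 42 mm above the bench; the stand is narrower than the tube, so fingers can go down on both sides of the tube to 15 mm above the bench.
- jig: tack jig, fixed: an aluminium plate 10 mm thick on the bench, from x = -80 to +175 mm and y = -180 to +180 mm in its own frame. Origin on the bench under the middle of the cradle; x points from the cradle to the rail, y runs along the tubes and along the rail, z up. The cradle has blue side stops (outer faces at x = +-61 mm, tops 35 mm above the bench) and low end stops. The rail (two steel rods) runs along y at x = 110 mm between blue end blocks 52 mm high at y = +-155 mm.
- saddle (a point): the point of the jig where the centre of the third tube comes to lie in the gap on the two base tubes: 78 mm above the bench over the jig's origin; axes as the jig
- base_a_c (a point): centre of one loose bare-steel base tube (50 mm diameter, 120 mm long, axis along its y) lying in the cradle at jig x = -25 mm, y = 0, z = 35 mm; its top is 60 mm above the bench
- base_b_c (a point): centre of the other base tube, likewise, at jig x = +25 mm; the two touch or nearly touch
- knob (a point): middle of the torch rest's red knob, an upright cylinder of 28 mm diameter and 45 mm height (from 70 to 115 mm above the bench; this point is 93 mm above the bench, on the knob's axis). Below the knob are a steel stem and a grey carriage block (54 x 50 mm, top 55 mm above the bench); a small V fork stands on its tube side (to 71 mm high, 50 mm from the knob's axis) and a brass plunger on its other side (to 64 mm high, 42 mm from the knob's axis). Axes as the jig.
- rest (a joint): travel of the torch rest along its rail in m: 0 at the end of the rail at jig y = -120 mm, growing towards jig +y, up to 0.200 m. It starts between 0 and 0.05, always on the -y side of the notch, at least 65 mm from it. Sliding takes about 2 to 5 N. It stays where it is left.
- plunger (a point): the torch rest's sprung ball, at the foot of the brass plunger, 42 mm from the knob's axis on the side away from the tubes (jig +x) and level with it in y. The ball (12 mm diameter) is pressed down on the yellow strip; axes as the jig. In the notch it centres itself, and about 12 to 17 N along the rail is needed to force it out.
- notch (a point): the place of the ball when it sits in the notch, a cross slot 8 mm wide with a red band on each side, in the top of the yellow index strip (16 mm wide, top 32 mm above the bench) that lies beside the rail at jig x = 152 mm; the rest is in the notch when the plunger has the same y along the rail as this point. Axes as the jig.
- magnet: bystander: red hexagonal welding magnet, 72 mm across, 18 mm high, near the stand; origin under its middle
- hammer: bystander: hammer 260 mm long lying on the bench
- brush: bystander: brush 220 mm long at the left side of the bench
- wrench: bystander: wrench 200 mm long at the back of the bench
- spray: bystander: spray can, 66 mm diameter, 140 mm high
- flange: bystander: steel flange ring, 90 mm diameter, 16 mm high
- nutcup: bystander: aluminium cup, 70 mm diameter, 60 mm high
Mind the look-alikes: they are no part of the job. Leave any black or green look-alike of the part that bears base_a_c alone.

How it is judged:
By the outcome, as a careful person would: the job done as asked, in the order asked, and still so for the second after the job is handed in, while the arm keeps its last pose, push and grip.
It also fails if it takes over 48 s, if anything falls off the work surface, if the arm or the gripper's body presses on something with over 40 N, if the wrist force passes 120 N, or if a joint passes its speed limit or range.

ROBOT

A 6-joint arm with a two-finger parallel gripper is mounted at the origin on the work surface. World frame = base frame: x ahead of the robot, y to its left, z up, the work surface at z = 0. Lengths are in m, angles in rad, forces in N, time in s.
With the tool pointing down it reaches from about 0.35 to 0.975 m from the base axis. Payload 4.9 kg.
Tool frame: the origin (TCP) lies between the finger pads; the fingertips stand 17 mm ahead of it and the grasp point (between the pads) lies 2 mm behind it (manip.nose_length is the distance from the TCP to the fingertips, in m); z points along the fingers, y is the line along which they close (so a half turn about z gives the same grasp; the last joint's range is limited). The gripper opens to 85 mm and grips with 20 to 120 N. Pads are 22 mm wide; open, the fingers measure 114 mm over their backs; the gripper's body (76 mm by 85 mm) begins 54 mm behind the grasp point. The pads swing forward as they close: fully open they stand 13 mm farther back than shut.
Start: joints at [-1.34, 0.053, 1.613, -0, 1.476, -0.119], TCP at [0.214, -0.587, 0.248] pointing down, gripper open.
Joint ranges: [-3.01, 3.01], [-1.01, 2.22], [0.06, 2.58], [-1.02, 4.17], [0.09, 2.62], [-3.14, 3.14]. Speed limits (rad/s): [2.57, 2.57, 3.14, 3.14, 3.14, 3.14].

INTERFACE

Orientations are given as a unit quaternion [w, x, y, z].
In Python, from plant import manip gives the robot as it stands. The module is installed in compiled form; this text tells all that it offers.
- The arm moves only by the tool apply_moves, never from a script. Its argument "moves" is a list of rows, each a list of 3 entries, a list of its own where there are three numbers: the turn, a rotation vector about the tool's x, y, z in rad, then the shift along the tool's x, y, z in cm, then the closure, from -1 (fully open) to 1 (shut), so that 0 is half open. A call has 1 to 20 rows; each row is the pose to reach, as a shift and turn from the pose commanded when the call began, along the tool's axes at that moment; what a row does not reach only later rows make up. A row lasts 1/10 s, in which the tool goes at most 50 mm and 8.59 degrees, less where a joint would pass 70% of its speed; a pose out of reach is approached as far as the arm can. A call with a gripper value outside its range is refused whole. The fingers move at their own pace and stop on an object; the grip force is fixed at half the most. Time passes only in rows, so rows that repeat a pose let the fingers close. It gives the time, the measured TCP pose, the force, the opening and the grip force at its end, in the units of the state.
- manip.state(): the state, without advancing time (a new reading comes with each control period).
- manip.grab_frame(name): name is "scene" or "top" or "wrist"; returns a dict with "image" (384x512x3 uint8, red, green, blue), "K" (3x3 intrinsics, pixels), "rvec" (rotation vector, rad) and "tvec" (3), from world to camera coordinates, as OpenCV has them. Camera axes: x right, y down, z forward; pixel columns grow to the right and rows downward; lengths in m; the calibration is good to about 2 mm. A picture is of the moment at which its call begins. There is no depth.
- manip.job_done(): hands the job in; it is judged then, once.
Trained networks look in a picture, given as the dict that the camera call returned (one of the last four; its "shot" number tells which), for a name from the list of things; names that differ only in an ending like _2 or _b are one class to them, and where a whole thing is asked for, a point or a joint stands for the part that bears it (a point fixed in the world has none). Each returns a list of dicts, best first, with "score" (0 to 1); they miss things now and then, are a little off and sometimes report something else, mostly with a low value. They report only what shows in the picture. A call takes as long as a camera call. They do not tell look-alikes from the thing itself.
- manip.look_for(picture, label): "location" ([x, y, z] in m, in the coordinates of the camera as it stood for that picture, good to about 4 mm: the middle of the surface that is visible of it).
- manip.silhouettes(picture, label): "pixels" (384x512 bool, what is visible of it).
- manip.spot_point(picture, label): "location" ([x, y, z] in m, in the coordinates of the camera as it stood for that picture, good to about 4 mm: a listed point, or the origin of a listed thing).
The state is a dict: "time": time; "joint_pos": joint angles; "joint_vel": joint speeds; "joint_efforts": joint torques, N m; "tool_pos": TCP position; "tool_rot": TCP orientation; "contact_force": force on the tool from outside, world axes, zero at the start; "ft_torque": the same for the moment, N m; "gripper_width": opening from 0.0 (shut) to 1.0 (fully open); "grasp_force": force on a finger pad.
Only numpy, scipy, OpenCV 4.12 (cv2) and the standard library are available. Lean on these libraries where they do the work, as an engineer would, in place of code of your own. Each camera call takes 0.05 s, during which the arm holds its last target. There are 200 camera calls.

## Working session

There is one attempt and no reset: what is moved stays moved. The work goes in short steps, Python scripts to look and compute and a tool call to move; the robot and the scene stay as the last step left them, time stands still between calls to the robot, and variables do not carry over. Pictures are saved under pics/ and viewed, at most 15 in all, crops included, and the job is handed in when it is done.

Besides the shell and the picture viewer there is one more tool, called in YAML: its name, and indented under it one key for each argument. apply_moves: Moves the arm, as the interface text tells. Its arguments: {"type":"object","properties":{"moves":{"type":"array"}},"required":["moves"]}

```bash
mkdir -p pics
cat > h.py <<'E'
import numpy as np, cv2
from scipy.spatial.transform import Rotation as R
from plant import manip
def w(f,p):
    M=cv2.Rodrigues(np.array(f["rvec"],float))[0]
    return M.T@(np.array(p)-np.array(f["tvec"]).ravel())
def px(f,P):
    return cv2.projectPoints(np.array([P],float),np.array(f["rvec"],float),np.array(f["tvec"],float),f["K"],None)[0].ravel()
def ray(f,u,v,z):
    M=cv2.Rodrigues(np.array(f["rvec"],float))[0]; t=np.array(f["tvec"]).ravel()
    c=-M.T@t; d=M.T@np.linalg.inv(f["K"])@[u,v,1]
    return c+d*(z-c[2])/d[2]
def save(f,n,box=None,s=1):
    im=f["image"]
    if box: im=im[box[1]:box[3],box[0]:box[2]]
    cv2.imwrite("pics/"+n+".png",cv2.resize(im[:,:,::-1],None,fx=s,fy=s,interpolation=cv2.INTER_CUBIC))
E
python3 - <<'E'
from h import *
for n in ("top","scene"):
    f=manip.grab_frame(n); save(f,n+"1",s=1.5 if n=="top" else 1)
    for l in ("top_c","jig","saddle","base_a_c","knob","plunger","notch","magnet"):
        for d in manip.spot_point(f,l)[:4]:
            p=w(f,d["location"]); print(n,l,round(d["score"],2),p.round(4),px(f,p).round())
s=manip.state(); print(s, manip.nose_length)
E
```

```text
top top_c 0.69 [0.4041 0.266  0.0386] [186. 223.]
top top_c 0.25 [ 0.4379 -0.09    0.001 ] [284. 213.]
top jig 0.88 [ 4.363e-01 -8.910e-02 -2.000e-04] [284. 213.]
top saddle 0.89 [ 0.4392 -0.0883  0.0771] [285. 208.]
top base_a_c 0.95 [ 0.2309 -0.2599  0.0254] [335. 268.]
top base_a_c 0.84 [ 0.4133 -0.0899  0.0374] [285. 218.]
top base_a_c 0.7 [0.2059 0.2772 0.0224] [183. 279.]
top base_a_c 0.63 [0.7491 0.046  0.0241] [245. 131.]
top knob 0.87 [ 0.5347 -0.213   0.0919] [320. 180.]
top knob 0.7 [ 0.4394 -0.0875  0.0012] [284. 212.]
top knob 0.5 [0.6399 0.4437 0.0034] [140. 163.]
top plunger 0.67 [0.7695 0.1885 0.0027] [208. 129.]
top plunger 0.62 [ 0.5718 -0.2199  0.0342] [319. 174.]
top plunger 0.46 [ 0.4393 -0.0897  0.079 ] [286. 208.]
top notch 0.54 [ 0.5877 -0.0648  0.0358] [276. 171.]
top magnet 0.52 [ 0.591   0.2832 -0.002 ] [183. 175.]
scene top_c 0.81 [0.4094 0.2698 0.0395] [318. 184.]
scene jig 0.91 [ 0.4383 -0.0885 -0.0014] [223. 203.]
scene base_a_c 0.8 [ 0.237  -0.2523  0.0222] [182. 169.]
scene base_a_c 0.76 [0.7496 0.0491 0.0277] [270. 261.]
scene base_a_c 0.72 [ 0.4086 
[... 567 characters left out ...]
_pos': array([-1.33998740e+00,  5.26825466e-02,  1.61285946e+00,  1.22913081e-05,
        1.47597777e+00, -1.18988652e-01]), 'joint_vel': array([-0.00048234, -0.00045696, -0.00161234,  0.00215297,  0.00226945,
        0.00144601]), 'joint_efforts': array([ 1.00366644e-03, -3.93675613e+01, -3.70466995e+01,  2.19491403e-05,
        4.31563185e-04, -7.61718102e-07]), 'tool_pos': array([ 0.21420331, -0.58715162,  0.24833866]), 'tool_rot': array([3.60400628e-05, 9.84744256e-01, 1.74007901e-01, 8.14475152e-06]), 'contact_force': array([ 0.50887536, -0.20528586,  0.36986135]), 'ft_torque': array([ 0.01247379, -0.03302837,  0.02201277]), 'grasp_force': 0.0, 'gripper_width': 1.0030027407750342} 0.017
```

View pics/top1.png

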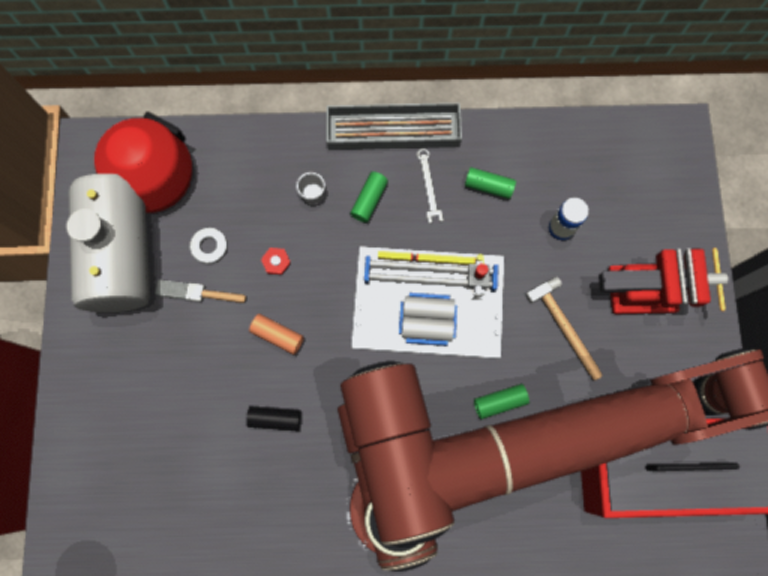

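View pics/scene1.png

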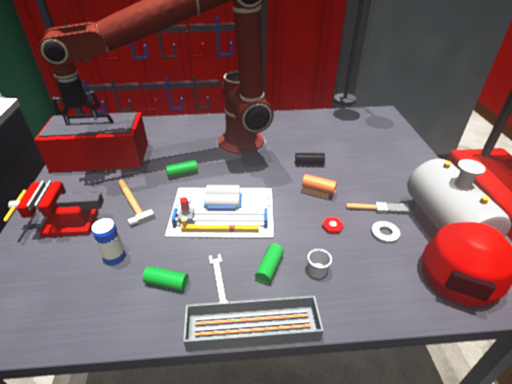

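```bash
cat >> h.py <<'E'
def rect(f,m,z):
    n,lab,st,_=cv2.connectedComponentsWithStats(m.astype(np.uint8)); k=1+np.argmax(st[1:,4])
    v,u=np.nonzero(lab==k); P=np.array([ray(f,a,b,z)[:2] for a,b in zip(u,v)])
    (c,s,a)=cv2.minAreaRect((P*1000).astype(np.float32))
    if s[0]>s[1]: a+=90   # long axis angle = a+90 for h; normalise
    L=(a+90+90)%180-90
    d=P-P.mean(0); e=np.linalg.eigh(d.T@d)[1][:,1]
    return np.round(c,1),np.round(s,1),"long-axis deg",round(L,1),"pca",round(np.degrees(np.arctan2(e[1],e[0]))%180,1),"px",u.mean().round(),v.mean().round()
def go(p,yaw):
    "shift (cm, tool axes) and z turn to TCP p with tool x at world angle yaw, tool down"
    s=manip.state(); q=s["tool_rot"]; Rm=R.from_quat([q[1],q[2],q[3],q[0]])
    c,sn=np.cos(yaw),np.sin(yaw); T=R.from_matrix(np.array([[c,sn,0],[sn,-c,0],[0,0,-1]]))
    return (Rm.inv()*T).as_rotvec().round(4),(100*Rm.inv().apply(np.array(p)-s["tool_pos"])).round(2)
E
python3 - <<'E'
from h import *
for n in ("top","scene"):
    f=manip.grab_frame(n)
    for l,z in (("top_c",.042),("jig",.01),("base_a_c",.045)):
        for d in manip.silhouettes(f,l)[:4]: print(n,l,round(d["score"],2),*rect(f,d["pixels"],z))
print(go([.42,-.09,.36],np.pi/2)); print(manip.state()["tool_pos"])
E
```

```text
top top_c 0.73 [406.5 271.7] [132.3  52.3] long-axis deg 60.9 pca 60.6 px 184.0 222.0
top jig 0.67 [480.6 -95.7] [359.6 258.8] long-axis deg 84.6 pca 85.4 px 286.0 201.0
top jig 0.59 [ 684.3 -456.2] [ 70.1 125.5] long-axis deg -39.4 pca 140.1 px 379.0 146.0
top base_a_c 0.9 [ 771.6 -257.2] [114.   49.3] long-axis deg 69.8 pca 70.2 px 326.0 121.0
top base_a_c 0.8 [408.5 -89.4] [120.   51.5] long-axis deg 83.0 pca 84.5 px 285.0 218.0
top base_a_c 0.8 [208.9 275.6] [125.4  51.9] long-axis deg 85.9 pca 85.2 px 182.0 278.0
top base_a_c 0.65 [ 232.6 -252.8] [ 51.7 126.5] long-axis deg -73.3 pca 106.2 px 334.0 267.0
scene top_c 0.61 [412.1 270.7] [124.6  79.5] long-axis deg 64.2 pca 61.3 px 319.0 185.0
scene base_a_c 0.9 [ 270.5 -248.5] [ 83.9 124.3] long-axis deg -73.7 pca 108.8 px 181.0 169.0
scene base_a_c 0.88 [ 799.2 -254.7] [138.1  61.8] long-axis deg 70.9 pca 67.5 px 165.0 279.0
scene base_a_c 0.85 [769.2  45. ] [ 48.6 144.2] long-axis deg -26.7 pca 156.1 px 269.0 264.0
scene base_a_c 0.77 [242.7 272.4] [124.7  80.7] long-axis deg 84.8 pca 92.3 px 309.0 158.0
(array([-1.000e-04, -0.000e+00, -1.221e+00]), array([ 36.37, -39.65, -11.17]))
[ 0.21418019 -0.58711309  0.2482731 ]
```

apply_moves:
  moves:
    - [[0, 0, -0.15], [0, 0, -5], -1]
    - [[0, 0, -0.3], [4, -4, -11], -1]
    - [[0, 0, -0.45], [8, -8, -11], -1]
    - [[0, 0, -0.6], [12, -12, -11], -1]
    - [[0, 0, -0.75], [16, -16, -11], -1]
    - [[0, 0, -0.9], [20, -20, -11], -1]
    - [[0, 0, -1.05], [24, -24, -11], -1]
    - [[0, 0, -1.13], [28, -28, -11], -1]
    - [[0, 0, -1.13], [32, -32, -11], -1]
    - [[0, 0, -1.13], [36, -36, -11], -1]
    - [[0, 0, -1.13], [36.4, -39.6, -11], -1]
    - [[0, 0, -1.13], [36.4, -39.6, -11], -1]
    - [[0, 0, -1.13], [36.4, -39.6, -11], -1]

```text
time: 2.6
tool_pos: [0.4209, -0.0863, 0.3588]
tool_rot: [0.0, 0.736, 0.677, 0.001]
contact_force: [0.5, 0.1, -0.2]
gripper_width: 1.001
grasp_force: 0.0
```

Run:
```python
from h import *
s=manip.state();print(s["time"],s["tool_pos"],s["tool_rot"])
f=manip.grab_frame("wrist"); save(f,"wrist1",s=1.5); print("cam",w(f,[0,0,0]))
for l in ("top_c","jig","saddle","base_a_c","knob","plunger","notch"):
    for d in manip.spot_point(f,l)[:3]:
        p=w(f,d["location"]); print(l,round(d["score"],2),p.round(4),px(f,p).round())
for l,z in (("jig",.01),("base_a_c",.045)):
    for d in manip.silhouettes(f,l)[:3]: print(l,round(d["score"],2),*rect(f,d["pixels"],z))
```

```text
2.6 [ 0.42091878 -0.0862561   0.35875978] [1.16256744e-04 7.36182020e-01 6.76783106e-01 8.04044962e-04]
cam [ 0.42746109 -0.01199889  0.48353236]
base_a_c 0.95 [ 0.2346 -0.2532  0.0208] [162. 253.]
base_a_c 0.79 [ 0.4124 -0.0838  0.0335] [251. 153.]
base_a_c 0.67 [ 0.7816 -0.2634  0.0235] [469. 235.]
knob 0.67 [ 0.5318 -0.216   0.0897] [337. 239.]
knob 0.61 [ 0.3991 -0.4258 -0.0006] [260. 317.]
plunger 0.84 [ 0.5722 -0.214   0.0334] [352. 221.]
plunger 0.69 [ 0.415  -0.0836  0.0316] [253. 152.]
notch 0.72 [ 0.5726 -0.2142  0.037 ] [353. 222.]
notch 0.61 [ 0.5927 -0.0602  0.0339] [367. 127.]
jig 0.77 [487.4 -96.6] [362.1 263.4] long-axis deg 84.6 pca 85.8 px 295.0 133.0
jig 0.63 [ 547.2 -236. ] [ 77.4 116.7] long-axis deg -24.3 pca 168.9 px 333.0 227.0
jig 0.21 [ 760.9 -108.8] [154.9  38.5] long-axis deg 7.8 pca 7.5 px 459.0 148.0
base_a_c 0.9 [411.8 -89.6] [124.5  47.6] long-axis deg 84.9 pca 84.8 px 251.0 155.0
base_a_c 0.84 [737.3  42.8] [ 53.  136.9] long-axis deg -26.7 pca 151.1 px 473.0 42.0
base_a_c 0.62 [ 713.3 -546.9] [53.8 92.6] long-axis deg -66.2 pca 129.1 px 424.0 371.0
```

View pics/wrist1.png

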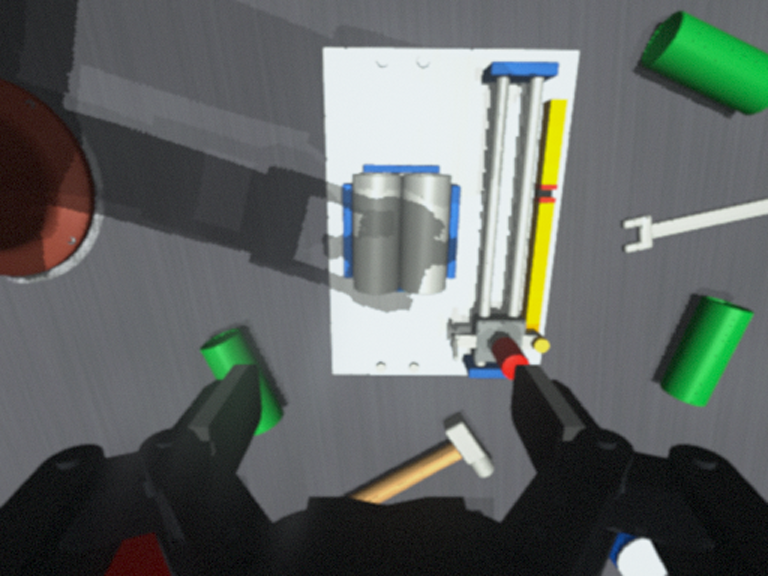

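Run:
```python
from h import *
f=manip.grab_frame("wrist")
g=cv2.cvtColor(f["image"],cv2.COLOR_RGB2GRAY)
# plate corners from subpixel line fits on gradient near rough edges
def line(a,b):
    a=np.array(a)/1.5;b=np.array(b)/1.5;d=b-a;n=np.array([-d[1],d[0]])/np.hypot(*d);pts=[]
    for t in np.linspace(.06,.94,60):
        c=a+t*d; s=np.linspace(-5,5,41); q=c+np.outer(s,n)
        v=cv2.remap(g,q[:,0].astype(np.float32)[None],q[:,1].astype(np.float32)[None],cv2.INTER_LINEAR)[0].astype(float)
        gr=np.abs(np.gradient(cv2.GaussianBlur(v[None],(9,1),0)[0])); k=gr.argmax()
        if gr[k]>4: pts.append(c+s[k]*n)
    vx,vy,x,y=cv2.fitLine(np.float32(pts),cv2.DIST_HUBER,0,.01,.01).ravel(); return np.cross([x,y,1],[x+vx,y+vy,1]),len(pts)
L,T,Rr,B=[line(*e) for e in (((322,47),(333,375)),((322,47),(579,51)),((579,51),(562,250)),((333,375),(460,376)))]
print([k[1] for k in (L,T,Rr,B)])
C=[]; 
for p,q in ((L,T),(T,Rr),(Rr,B),(B,L)):
    i=np.cross(p[0],q[0]); C.append(i[:2]/i[2])
print(np.round(C,1))
W=np.array([ray(f,*c,.01)[:2] for c in C]); J=np.array([[-.08,.18],[.175,.18],[.175,-.18],[-.08,-.18]])
print(W.round(4))
a,b=J-J.mean(0),W-W.mean(0); th=np.arctan2((a[:,0]*b[:,1]-a[:,1]*b[:,0]).sum(),(a*b).sum())
M=np.array([[np.cos(th),-np.sin(th)],[np.sin(th),np.cos(th)]]); o=W.mean(0)-M@J.mean(0)
print("jig",o.round(4),np.degrees(th).round(2),"res",(W-(J@M.T+o)).round(4).tolist())
for n,p in (("notch",(547,193)),): 
    r=ray(f,p[0]/1.5,p[1]/1.5,.032)[:2]; print(n,r,M.T@(r-o))
r=ray(f,515/1.5,362/1.5,.115)[:2]; print("knobtop",r,M.T@(r-o))
print(go([.40,.20,.30],np.radians(61)))
```

```text
[60, 48, 60, 60]
[[213.6  25.1]
 [385.4  36.7]
 [360.8 246.8]
 [222.3 246.6]]
[[ 0.3746  0.0988]
 [ 0.6256  0.0598]
 [ 0.5935 -0.2842]
 [ 0.3405 -0.26  ]]
jig [ 0.4363 -0.0915] -5.98 res [[-0.0009, 0.0029], [-0.0035, -0.0095], [0.0019, 0.0045], [0.0025, 0.0022]]
notch [ 0.58932899 -0.06884786] [0.14979571 0.03842899]
knobtop [ 0.53198463 -0.21395494] [ 0.10787959 -0.11186233]
(array([-3.000e-04,  0.000e+00,  4.134e-01]), array([28.81, -4.72,  5.82]))
```

Run:
```python
from h import *
print(go([.408,.27,.27],np.radians(61)))
```

```text
(array([-3.000e-04,  0.000e+00,  4.134e-01]), array([35.85, -4.57,  8.82]))
```

apply_moves:
  moves:
    - [[0, 0, 0.1], [4, -0.5, 0], -1]
    - [[0, 0, 0.2], [8, -1, 1], -1]
    - [[0, 0, 0.3], [12, -1.5, 2], -1]
    - [[0, 0, 0.4], [16, -2, 3], -1]
    - [[0, 0, 0.41], [20, -2.5, 4], -1]
    - [[0, 0, 0.41], [24, -3, 5], -1]
    - [[0, 0, 0.41], [28, -3.5, 6], -1]
    - [[0, 0, 0.41], [32, -4, 7.5], -1]
    - [[0, 0, 0.41], [35.8, -4.6, 8.8], -1]
    - [[0, 0, 0.41], [35.8, -4.6, 8.8], -1]
    - [[0, 0, 0.41], [35.8, -4.6, 8.8], -1]

```text
time: 4.25
tool_pos: [0.4069, 0.2705, 0.2697]
tool_rot: [0.0, 0.86, 0.51, -0.001]
contact_force: [-0.3, -0.4, 0.3]
gripper_width: 0.999
grasp_force: 0.0
```

Run:
```python
from h import *
f=manip.grab_frame("wrist"); save(f,"wrist2",s=1.5); print("cam",w(f,[0,0,0]))
for d in manip.spot_point(f,"top_c")[:3]:
    p=w(f,d["location"]); print(round(d["score"],2),p.round(4),px(f,p).round())
for d in manip.silhouettes(f,"top_c")[:2]: print(round(d["score"],2),*rect(f,d["pixels"],.055))
```

```text
cam [0.4434361  0.3361172  0.39427051]
0.88 [406.5 271.9] [125.7  48.8] long-axis deg 62.4 pca 62.1 px 256.0 164.0
```

View pics/wrist2.png

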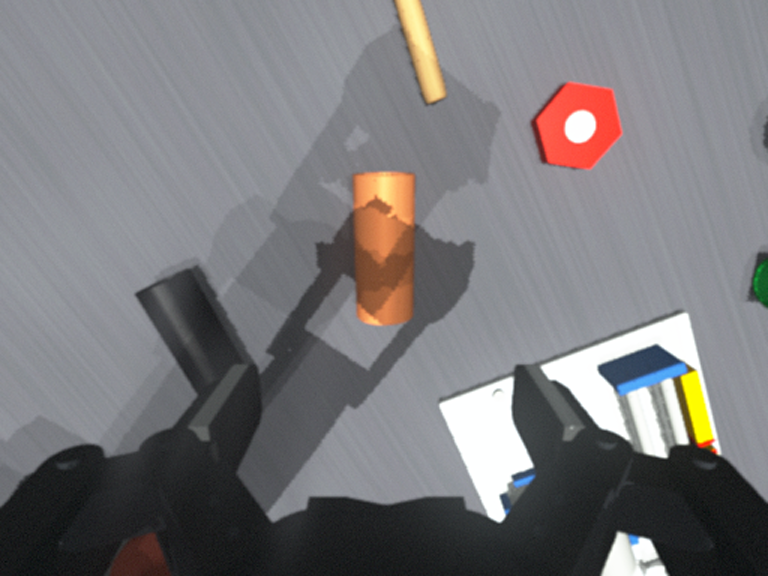

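Run:
```python
from h import *
f=manip.grab_frame("wrist"); s=manip.state(); q=s["tool_rot"]; Rm=R.from_quat([q[1],q[2],q[3],q[0]]); print("yaw",np.degrees(2*np.arctan2(q[2],q[1])))
g=f["image"].astype(int); hsv=cv2.cvtColor(f["image"],cv2.COLOR_RGB2HSV)
m=((hsv[...,0]<18)&(hsv[...,1]>110)).astype(np.uint8); m[:100]=0; m[230:]=0; m[:,:225]=0; m[:,290:]=0
n,lab,st,_=cv2.connectedComponentsWithStats(m); k=1+np.argmax(st[1:,4]); print(st[k]); v,u=np.nonzero(lab==k)
mid=[]
for r in range(v.min()+5,v.max()-4): c=u[v==r]; mid.append((r,(c.min()+c.max()+1)/2))
p=np.polyfit(*np.array(mid).T,1); 
cl=lambda r:np.polyval(p,r)
a=ray(f,cl(v.min()),v.min(),.05); b=ray(f,cl(v.max()+1),v.max()+1,.066)
for P in (ray(f,cl(v.min()),v.min(),.06),b): print(P.round(4))
c=(a+b)/2; d=a-b; print("len",np.hypot(*d[:2]),"centre",c.round(4),"ang",np.degrees(np.arctan2(d[1],d[0])))
ang=np.arctan2(d[1],d[0]); print(go([c[0],c[1],.047],ang),np.degrees(ang))
# jig with corrected top corners
```

```text
yaw 61.18763037169102
[ 234  115   41  101 3709]
[0.4365 0.3258 0.06  ]
[0.3792 0.2199 0.066 ]
len 0.12003029004518771 centre [0.4077 0.2727 0.058 ] ang 61.61519042936567
(array([ 0.001 , -0.0011, -0.0075]), array([ 0.26, -0.19, 22.41])) 61.61519042936567
```

apply_moves:
  moves:
    - [[0, 0, -0.007], [0.2, -0.1, 4], -1]
    - [[0, 0, -0.007], [0.2, -0.1, 8], -1]
    - [[0, 0, -0.007], [0.2, -0.1, 12], -1]
    - [[0, 0, -0.007], [0.2, -0.1, 15], -1]
    - [[0, 0, -0.007], [0.2, -0.1, 17.5], -1]
    - [[0, 0, -0.007], [0.2, -0.1, 19.5], -1]
    - [[0, 0, -0.007], [0.2, -0.1, 21], -1]
    - [[0, 0, -0.007], [0.2, -0.1, 22], -1]
    - [[0, 0, -0.007], [0.2, -0.1, 22.4], -1]
    - [[0, 0, -0.007], [0.2, -0.1, 22.4], -1]
    - [[0, 0, -0.007], [0.2, -0.1, 22.4], -1]
    - [[0, 0, -0.007], [0.2, -0.1, 22.4], -0.5]
    - [[0, 0, -0.007], [0.2, -0.1, 22.4], 0]
    - [[0, 0, -0.007], [0.2, -0.1, 22.4], 0.4]
    - [[0, 0, -0.007], [0.2, -0.1, 22.4], 1]
    - [[0, 0, -0.007], [0.2, -0.1, 22.4], 1]
    - [[0, 0, -0.007], [0.2, -0.1, 22.4], 1]
    - [[0, 0, -0.007], [0.2, -0.1, 22.4], 1]

```text
time: 6.25
tool_pos: [0.4067, 0.2735, 0.0475]
tool_rot: [-0.001, 0.859, 0.513, -0.0]
contact_force: [-5.4, 2.0, 7.3]
gripper_width: 0.562
grasp_force: 62.2
```

Run:
```python
from h import *
s=manip.state(); print(s["tool_pos"],s["tool_rot"],s["gripper_width"],s["grasp_force"],s["contact_force"])
f=manip.grab_frame("wrist"); save(f,"wrist3")
```

```text
[0.40671283 0.27349151 0.04745717] [-1.14908747e-03  8.58595103e-01  5.12652918e-01 -3.38868034e-04] 0.5623425312834274 62.227415442466736 [-5.38622205  1.96993898  7.25703786]
```

View pics/wrist3.png

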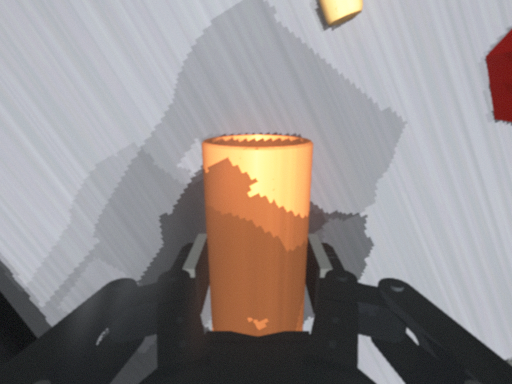

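Run:
```python
from h import *
f=manip.grab_frame("wrist"); s=manip.state()
def T(p,q): m=np.eye(4); m[:3,:3]=R.from_quat([q[1],q[2],q[3],q[0]]).as_matrix(); m[:3,3]=p; return m
E=np.eye(4); E[:3,:3]=cv2.Rodrigues(np.array(f["rvec"],float))[0]; E[:3,3]=np.ravel(f["tvec"])
X=E@T(s["tool_pos"],s["tool_rot"])   # tool->cam
E1=X@np.linalg.inv(T([0.42091878,-0.0862561,0.35875978],[1.16256744e-04,7.36182020e-01,6.76783106e-01,8.04044962e-04]))
f1=dict(K=f["K"],rvec=cv2.Rodrigues(E1[:3,:3].copy())[0],tvec=E1[:3,3]); print(w(f1,[0,0,0]),"was 0.42746109 -0.01199889  0.48353236")
np.savez("cam1.npz",K=f["K"],rvec=f1["rvec"],tvec=f1["tvec"])
C=[(214.7,31.3),(386,34),(360.8,246.8),(222.3,248.5)]
W=np.array([ray(f1,*c,.01)[:2] for c in C]); J=np.array([[-.08,.18],[.175,.18],[.175,-.18],[-.08,-.18]])
a,b=J-J.mean(0),W-W.mean(0); th=np.arctan2((a[:,0]*b[:,1]-a[:,1]*b[:,0]).sum(),(a*b).sum())
M=np.array([[np.cos(th),-np.sin(th)],[np.sin(th),np.cos(th)]]); o=W.mean(0)-M@J.mean(0)
print("jig",o.round(4),np.degrees(th).round(2),"res",((W-o)@M-J).round(4).tolist())
g1=ray(f1,402/1.5,175/1.5,.05);g2=ray(f1,401/1.5,291/1.5,.05); print("gap",g1,g2,np.degrees(np.arctan2(*(g1-g2)[1::-1])))
for n,uv in (("end+",(402,171)),("end-",(401,294))):
    for z in (.035,.06): r=ray(f1,uv[0]/1.5,uv[1]/1.5,z)[:2]; print(n,z,(M.T@(r-o)).round(4))
for n,uv,z in (("notch",(547,193),.032),("knob",(515,365),.115)):
    r=ray(f1,uv[0]/1.5,uv[1]/1.5,z)[:2]; print(n,r.round(4),(M.T@(r-o)).round(4))
print(s["tool_pos"])
```

```text
[ 0.42755944 -0.01180628  0.48350998] was 0.42746109 -0.01199889  0.48353236
jig [ 0.4381 -0.0882] -4.96 res [[0.001, -0.0019], [-0.0008, -0.005], [-0.0003, 0.0053], [0.0001, 0.0016]]
gap [ 0.44271954 -0.03042071  0.05      ] [ 0.43292369 -0.14870571  0.05      ] 85.26581835071472
end+ 0.035 [0.0002 0.0613]
end+ 0.06 [-0.0008  0.0621]
end- 0.035 [ 0.0007 -0.0688]
end- 0.06 [-0.0003 -0.0608]
notch [ 0.5908 -0.0618] [0.1499 0.0396]
knob [ 0.5345 -0.2109] [ 0.1067 -0.1138]
[0.40675956 0.27349293 0.04749665]
```

Run:
```python
from h import *
print(go([.4381,-.088,.16],np.radians(85.1)))
```

```text
(array([-0.0021, -0.0011, -0.4088]), array([-30.33,  19.88, -11.31]))
```

apply_moves:
  moves:
    - [[0, 0, 0], [0, 0, -1], 1]
    - [[0, 0, 0], [0, 0, -3], 1]
    - [[0, 0, 0], [0, 0, -6], 1]
    - [[0, 0, 0], [0, 0, -9], 1]
    - [[0, 0, -0.04], [-2, 1.3, -11.3], 1]
    - [[0, 0, -0.08], [-4.5, 3, -11.3], 1]
    - [[0, 0, -0.12], [-7.5, 5, -11.3], 1]
    - [[0, 0, -0.16], [-10.5, 7, -11.3], 1]
    - [[0, 0, -0.2], [-13.5, 9, -11.3], 1]
    - [[0, 0, -0.24], [-16.5, 11, -11.3], 1]
    - [[0, 0, -0.28], [-19.5, 13, -11.3], 1]
    - [[0, 0, -0.32], [-22.5, 15, -11.3], 1]
    - [[0, 0, -0.36], [-25.5, 17, -11.3], 1]
    - [[0, 0, -0.4], [-28, 18.6, -11.3], 1]
    - [[-0.002, -0.001, -0.409], [-29.6, 19.5, -11.3], 1]
    - [[-0.002, -0.001, -0.409], [-30.3, 19.9, -11.3], 1]
    - [[-0.002, -0.001, -0.409], [-30.3, 19.9, -11.3], 1]
    - [[-0.002, -0.001, -0.409], [-30.3, 19.9, -11.3], 1]
    - [[-0.002, -0.001, -0.409], [-30.3, 19.9, -11.3], 1]

```text
time: 8.25
tool_pos: [0.4386, -0.0876, 0.159]
tool_rot: [0.001, 0.736, 0.677, 0.0]
contact_force: [-0.1, -0.4, -4.5]
gripper_width: 0.561
grasp_force: 63.8
```

Run:
```python
from h import *
s=manip.state(); q=s["tool_rot"]; print(s["tool_pos"],q,np.degrees(2*np.arctan2(q[2],q[1])),s["gripper_width"],s["grasp_force"],s["contact_force"])
print(go([.4381,-.088,.087],np.radians(85.1)))
f=manip.grab_frame("wrist"); save(f,"wrist4",s=1.5)
```

```text
[ 0.43857235 -0.08758742  0.15902618] [7.45399591e-04 7.36089807e-01 6.76883473e-01 6.76730790e-05] 85.20119757327662 0.5614296559840514 63.771833181381226 [-0.10721713 -0.353004   -4.52031955]
(array([0.0012, 0.0009, 0.0018]), array([-0.04, -0.05,  7.2 ]))
```

View pics/wrist4.png

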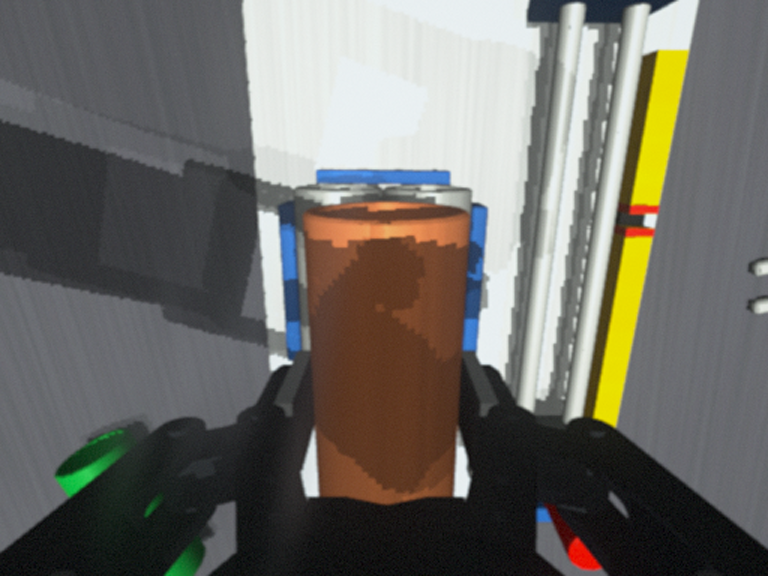

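Run:
```python
from h import *
f=manip.grab_frame("wrist"); o=np.array([.4381,-.0882]); th=np.radians(-4.9)
M=np.array([[np.cos(th),-np.sin(th)],[np.sin(th),np.cos(th)]])
for n,u,v,z in (("copL",305,215,.1535),("copR",471,215,.1535),("copTop",388,203,.1785),("baseL",295,192,.04),("baseR",471,192,.04),("gap",383,190,.045),("baseTopL",338,184,.06),("baseTopR",428,184,.06),("stopL",281,210,.035),("stopR",487,210,.035),("notch",637,219,.032)):
    print(n,(M.T@(ray(f,u/1.5,v/1.5,z)[:2]-o)*1000).round(1))
g=f["image"]
cv2.imwrite("pics/crop4.png",cv2.resize(g[115:165,180:335,::-1],None,fx=5,fy=5,interpolation=cv2.INTER_CUBIC))
```

```text
copL [-23.4  58.3]
copR [26.6 58.3]
copTop [ 1.4 64.5]
baseL [-49.3  56. ]
baseR [48.4 56.1]
gap [-0.4 57.5]
baseTopL [-23.1  61.6]
baseTopR [22.5 61.7]
stopL [-58.9  45.5]
stopR [59.2 45.6]
notch [148.   40.1]
```

View pics/crop4.png

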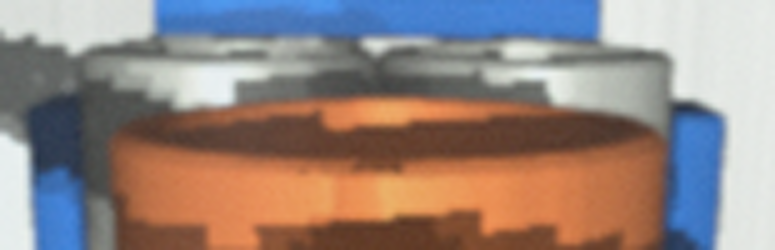

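Run:
```python
from h import *
f=manip.grab_frame("wrist"); o=np.array([.4381,-.0882]); th=np.radians(-4.9)
M=np.array([[np.cos(th),-np.sin(th)],[np.sin(th),np.cos(th)]])
for n,u,v,z in (("copL",112,140,.1535),("copR",668,140,.1535),("rimtop",388,162,.1785),("rimbot",388,97,.1285),("baseRimTop",220,60,.06),("baseRimTop",530,60,.06),("baseRimBack",220,38,.035),("baseL",82,62,.035),("baseR",670,62,.035),("gap",375,75,.035)):
    print(n,(M.T@(ray(f,u/5+180,v/5+115,z)[:2]-o)*1000).round(1))
```

```text
copL [-23.8  58.3]
copR [26.5 58.4]
rimtop [ 1.1 60. ]
rimbot [ 1.2 59.7]
baseRimTop [-24.2  58.3]
baseRimTop [23.2 58.3]
baseRimBack [-26.8  60. ]
baseL [-50.4  56. ]
baseR [49.5 56.1]
gap [-0.6 53.9]
```

apply_moves:
  moves:
    - [[0, 0, 0], [-0.05, -0.15, 1], 1]
    - [[0, 0, 0], [-0.05, -0.15, 3], 1]
    - [[0, 0, 0], [-0.05, -0.15, 5], 1]
    - [[0, 0, 0], [-0.05, -0.15, 6.3], 1]
    - [[0, 0, 0], [-0.05, -0.15, 6.8], 1]
    - [[0, 0, 0], [-0.05, -0.15, 7.0], 1]
    - [[0, 0, 0], [-0.05, -0.15, 7.1], 1]
    - [[0, 0, 0], [-0.05, -0.15, 7.1], 1]

```text
time: 9.2
tool_pos: [0.438, -0.0893, 0.0892]
tool_rot: [0.002, 0.737, 0.676, 0.0]
contact_force: [-0.7, 0.7, -4.5]
gripper_width: 0.562
grasp_force: 63.6
```

apply_moves:
  moves:
    - [[0, 0, 0], [0, 0, 0.15], 1]
    - [[0, 0, 0], [0, 0, 0.3], 1]
    - [[0, 0, 0], [0, 0, 0.4], 1]
    - [[0, 0, 0], [0, 0, 0.5], 1]
    - [[0, 0, 0], [0, 0, 0.5], 1]

```text
time: 9.7
tool_pos: [0.4385, -0.0892, 0.085]
tool_rot: [0.002, 0.737, 0.676, 0.001]
contact_force: [-2.8, 2.6, 4.1]
gripper_width: 0.566
grasp_force: 64.9
```

apply_moves:
  moves:
    - [[0, 0, 0], [0, 0, 0.1], 1]
    - [[0, 0, 0], [0, 0, 0.1], 1]

```text
time: 9.9
tool_pos: [0.4391, -0.0893, 0.0851]
tool_rot: [0.002, 0.737, 0.676, 0.001]
contact_force: [-4.5, 3.6, 11.1]
gripper_width: 0.561
grasp_force: 65.6
```

Run:
```python
from h import *
s=manip.state(); print(s["tool_pos"],s["contact_force"],s["ft_torque"])
f=manip.grab_frame("wrist"); save(f,"wrist5",s=1.5)
```

```text
[ 0.43905193 -0.08929293  0.08505437] [-4.49836184  3.59857381 11.05347323] [ 0.5338284   0.61820386 -0.00606825]
```

View pics/wrist5.png

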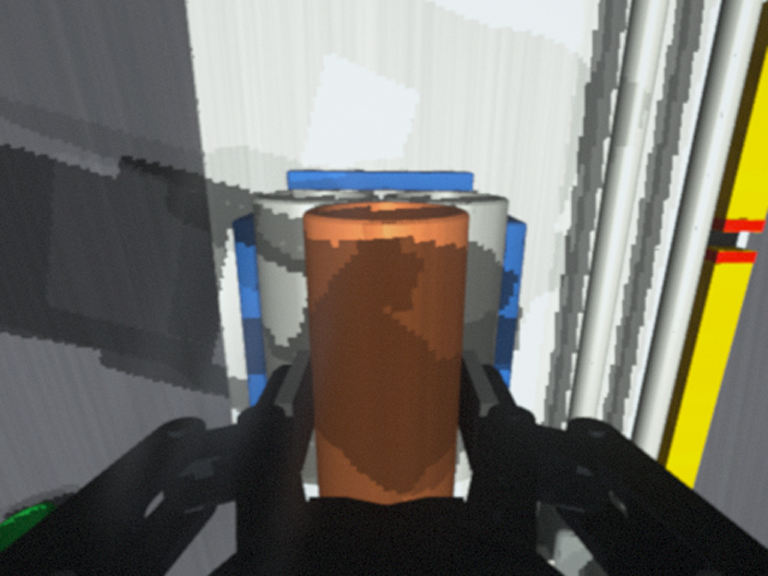

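apply_moves:
  moves:
    - [[0, 0, 0], [-0.02, -0.05, -0.08], 1]
    - [[0, 0, 0], [-0.02, -0.05, -0.08], 1]

```text
time: 10.15
tool_pos: [0.4379, -0.0892, 0.0848]
tool_rot: [0.002, 0.737, 0.676, 0.001]
contact_force: [-3.4, 3.3, 8.4]
gripper_width: 0.564
grasp_force: 65.1
```

apply_moves:
  moves:
    - [[0, 0, 0], [0, 0, -0.05], 1]
    - [[0, 0, 0], [0, 0, -0.08], 1]
    - [[0, 0, 0], [0, 0, -0.08], 1]

```text
time: 10.45
tool_pos: [0.4373, -0.0892, 0.0847]
tool_rot: [0.001, 0.737, 0.676, 0.0]
contact_force: [-2.3, 4.4, 7.2]
gripper_width: 0.563
grasp_force: 64.9
```

apply_moves:
  moves:
    - [[0, 0, 0], [0, -0.05, 0], 1]
    - [[0, 0, 0], [0, -0.1, 0], 1]
    - [[0, 0, 0], [0, -0.1, 0], 1]

```text
time: 10.75
tool_pos: [0.4362, -0.089, 0.0844]
tool_rot: [0.001, 0.737, 0.676, 0.0]
contact_force: [-1.8, 3.4, 6.0]
gripper_width: 0.562
grasp_force: 64.9
```

Run:
```python
from h import *
s=manip.state(); print(s["tool_pos"],s["contact_force"],s["ft_torque"],s["tool_rot"])
f=manip.grab_frame("wrist"); save(f,"crop6",(150,110,360,180),3.8)
```

```text
[ 0.4361768  -0.08904991  0.08438065] [-1.75531095  3.38401035  5.95640134] [ 0.48182446  0.32219833 -0.04052483] [1.24040346e-03 7.36538516e-01 6.76394335e-01 4.24759592e-04]
```

View pics/crop6.png

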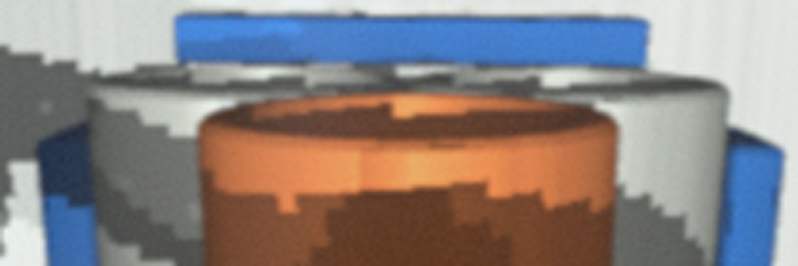

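Run:
```python
from h import *
f=manip.grab_frame("wrist"); o=np.array([.4381,-.0882]); th=np.radians(-4.9); s=manip.state()
M=np.array([[np.cos(th),-np.sin(th)],[np.sin(th),np.cos(th)]])
for n,u,v,z in (("copL",200,125,.078),("copR",617,125,.078),("rimtop",408,147,.103),("rimbot",408,95,.053),("baseRimTopL",225,95,.06),("baseRimTopR",620,95,.06),("baseL",88,100,.035),("baseR",727,100,.035),("stopL",40,145,.035),("stopR",783,145,.035)):
    print(n,(M.T@(ray(f,u/3.8+150,v/3.8+110,z)[:2]-o)*1000).round(1))
print((M.T@(s["tool_pos"][:2]-o)*1000).round(1))
```

```text
copL [-26.2  56.8]
copR [23.7 56.7]
rimtop [-1.4 57.9]
rimbot [-1.2 57.7]
baseRimTopL [-25.9  58.5]
baseRimTopR [27.4 58.4]
baseL [-51.6  55.1]
baseR [49.2 55.1]
stopL [-59.9  48. ]
stopR [58.8 47.9]
[-1.9 -1. ]
```

apply_moves:
  moves:
    - [[0, 0, 0], [0, 0, -0.05], 1]
    - [[0, 0, 0], [0, 0, -0.05], 0]
    - [[0, 0, 0], [0, 0, -0.05], -0.3]
    - [[0, 0, 0], [0, 0, -0.05], -0.6]
    - [[0, 0, 0], [0, 0, -0.05], -1]
    - [[0, 0, 0], [0, 0, -0.05], -1]
    - [[0, 0, 0], [0, 0, -0.05], -1]

```text
time: 11.55
tool_pos: [0.4358, -0.0892, 0.0843]
tool_rot: [0.001, 0.737, 0.676, 0.0]
contact_force: [-0.3, -0.6, -0.6]
gripper_width: 1.001
grasp_force: 0.0
```

Released; rise straight up and check.

apply_moves:
  moves:
    - [[0, 0, 0], [0, 0, -1], -1]
    - [[0, 0, 0], [0, 0, -3], -1]
    - [[0, 0, 0], [0, 0, -7], -1]
    - [[0, 0, 0], [0, 0, -12], -1]
    - [[0, 0, 0], [0, 0, -17], -1]
    - [[0, 0, 0], [0, 0, -20], -1]
    - [[0, 0, 0], [0, 0, -20], -1]
    - [[0, 0, 0], [0, 0, -20], -1]

```text
time: 12.35
tool_pos: [0.4358, -0.0889, 0.2857]
tool_rot: [0.002, 0.737, 0.676, 0.001]
contact_force: [-0.4, -1.3, -0.8]
gripper_width: 1.001
grasp_force: 0.0
```

Run:
```python
from h import *
f=manip.grab_frame("wrist"); save(f,"wrist7",(100,10,450,260),2.2)
for l in ("knob","plunger","notch","top_c"):
    for d in manip.spot_point(f,l)[:3]:
        p=w(f,d["location"]); print(l,round(d["score"],2),p.round(4),px(f,p).round())
```

```text
knob 0.87 [ 0.5311 -0.2138  0.0877] [339. 260.]
plunger 0.7 [ 0.5744 -0.2154  0.0353] [359. 240.]
plunger 0.42 [ 0.534  -0.2135  0.0923] [342. 262.]
notch 0.98 [ 0.5913 -0.0595  0.0333] [374. 129.]
top_c 0.57 [ 0.4349 -0.0923  0.0755] [256. 172.]
```

View pics/wrist7.png

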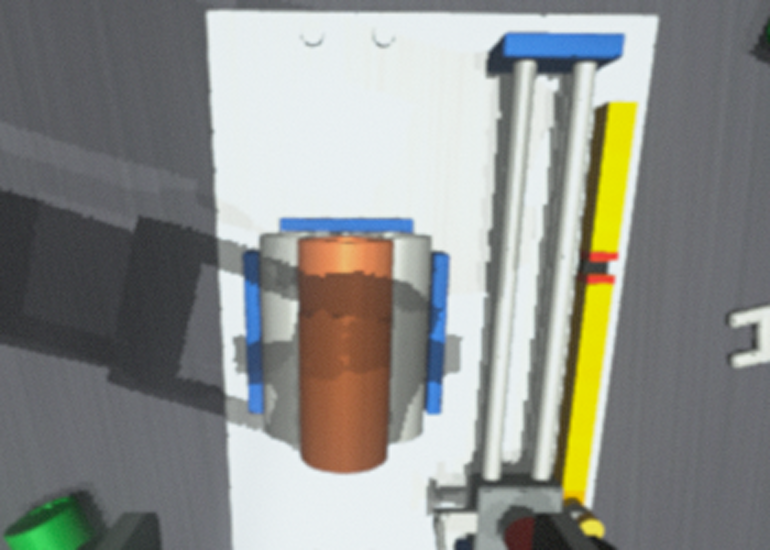

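Run:
```python
from h import *
print(go([.535,-.213,.18],np.radians(85.1)))
```

```text
(array([-0.0015,  0.0004,  0.0005]), array([-11.55,  11.05,  10.24]))
```

apply_moves:
  moves:
    - [[0, 0, 0], [-3, 3, 1], -1]
    - [[0, 0, 0], [-6, 6, 3], -1]
    - [[0, 0, 0], [-9, 9, 6], -1]
    - [[0, 0, 0], [-11, 10.5, 9], -1]
    - [[0, 0, 0], [-11.5, 11, 10.2], -1]
    - [[0, 0, 0], [-11.5, 11, 10.2], -1]
    - [[0, 0, 0], [-11.5, 11, 10.2], -1]

```text
time: 13.3
tool_pos: [0.5353, -0.2122, 0.1831]
tool_rot: [0.001, 0.736, 0.677, 0.0]
contact_force: [0.2, -0.2, 0.4]
gripper_width: 1.001
grasp_force: 0.0
```

Run:
```python
from h import *
f=manip.grab_frame("wrist"); s=manip.state(); print(s["tool_pos"],s["contact_force"])
h=cv2.cvtColor(f["image"],cv2.COLOR_RGB2HSV); m=(((h[...,0]<6)|(h[...,0]>174))&(h[...,1]>150)&(h[...,2]>50)).astype(np.uint8)
n,lab,st,ce=cv2.connectedComponentsWithStats(m)
for k in range(1,n):
    if st[k,4]>8: print(st[k],ce[k].round(1),ray(f,*ce[k],.032)[:2].round(4))
for l in ("knob","plunger","notch"):
    for d in manip.spot_point(f,l)[:2]:
        p=w(f,d["location"]); print(l,round(d["score"],2),p.round(4),px(f,p).round())
print("tcp ray px of knob guess",px(f,[s["tool_pos"][0],s["tool_pos"][1],.115]))
save(f,"wrist8",s=1.5)
```

```text
[ 0.53575337 -0.21232203  0.18422291] [0.15108249 0.78992959 0.41957926]
[298  10  19   7 106] [306.6  13.1] [ 0.5902 -0.0685]
[ 239  183   36   47 1220] [257.  207.8] [ 0.5336 -0.2393]
knob 0.83 [ 0.5335 -0.2138  0.0866] [254. 202.]
plunger 0.59 [ 0.5724 -0.2153  0.0325] [294. 182.]
notch 0.84 [ 0.5933 -0.0614  0.0338] [310.   2.]
tcp ray px of knob guess [256.99145198 212.50265711]
```

View pics/wrist8.png

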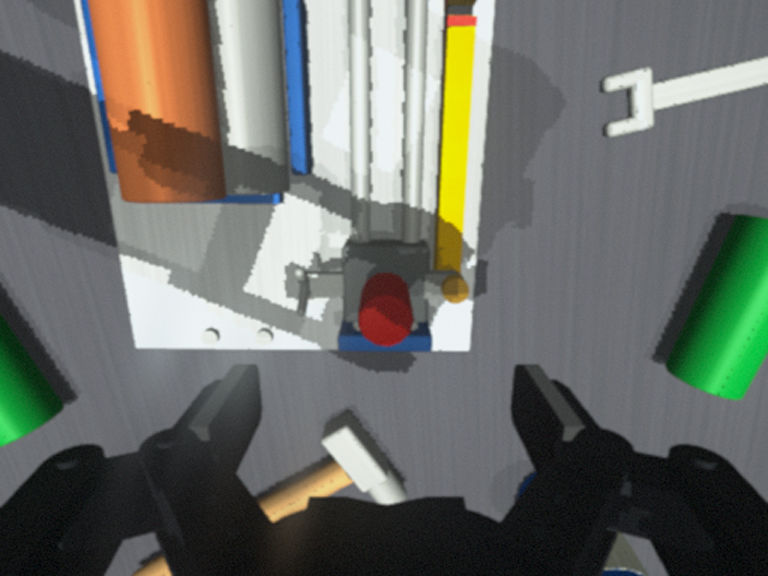

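apply_moves:
  moves:
    - [[0, 0, 0], [-0.05, 0, 3], -1]
    - [[0, 0, 0], [-0.05, 0, 6], -1]
    - [[0, 0, 0], [-0.05, 0, 8], -1]
    - [[0, 0, 0], [-0.05, 0, 9], -1]
    - [[0, 0, 0], [-0.05, 0, 9], -1]
    - [[0, 0, 0], [-0.05, 0, 9], -0.4]
    - [[0, 0, 0], [-0.05, 0, 9], 0.1]
    - [[0, 0, 0], [-0.05, 0, 9], 0.3]
    - [[0, 0, 0], [-0.05, 0, 9], 1]
    - [[0, 0, 0], [-0.05, 0, 9], 1]
    - [[0, 0, 0], [-0.05, 0, 9], 1]
    - [[0, 0, 0], [-0.05, 0, 9], 1]

```text
time: 14.7
tool_pos: [0.535, -0.2137, 0.0941]
tool_rot: [0.0, 0.736, 0.677, -0.001]
contact_force: [-5.5, 0.8, 7.1]
gripper_width: 0.309
grasp_force: 59.7
```

Run:
```python
from h import *
f=manip.grab_frame("wrist"); s=manip.state(); print(s["tool_pos"],s["tool_rot"],s["contact_force"],s["gripper_width"],s["grasp_force"])
t=manip.grab_frame("top")
for g,n in ((f,"wrist"),(t,"top")):
  for l in ("knob","plunger","notch"):
    for d in manip.spot_point(g,l)[:2]:
        p=w(g,d["location"]); print(n,l,round(d["score"],2),p.round(4),px(g,p).round())
print(go([.5908+.0,-.0612,.093],np.radians(85.1)))
```

```text
[ 0.5350111  -0.21376533  0.09410646] [ 3.58639032e-04  7.36438324e-01  6.76504050e-01 -8.58399233e-04] [-5.76418199  2.01742849  7.34687664] 0.3129395254833949 59.691864252090454
wrist knob 0.91 [ 0.532  -0.2163  0.0886] [251. 262.]
wrist plunger 0.6 [ 0.5769 -0.2171  0.0315] [317. 215.]
top notch 0.78 [ 0.5933 -0.0629  0.036 ] [276. 169.]
(array([-0.0006,  0.0018,  0.0008]), array([15.67,  4.27,  0.08]))
```

apply_moves:
  moves:
    - [[0, 0, 0], [0.3, -0.05, -0.05], 1]
    - [[0, 0, 0], [1, -0.05, -0.05], 1]
    - [[0, 0, 0], [2, -0.05, -0.05], 1]
    - [[0, 0, 0], [3, -0.05, -0.05], 1]
    - [[0, 0, 0], [4, -0.05, -0.05], 1]
    - [[0, 0, 0], [5, -0.05, -0.05], 1]
    - [[0, 0, 0], [6, -0.05, -0.05], 1]
    - [[0, 0, 0], [7, -0.05, -0.05], 1]
    - [[0, 0, 0], [8, -0.05, -0.05], 1]
    - [[0, 0, 0], [9, -0.05, -0.05], 1]
    - [[0, 0, 0], [10, -0.05, -0.05], 1]
    - [[0, 0, 0], [11, -0.05, -0.05], 1]
    - [[0, 0, 0], [12, -0.05, -0.05], 1]
    - [[0, 0, 0], [12.6, -0.05, -0.05], 1]
    - [[0, 0, 0], [13, -0.05, -0.05], 1]
    - [[0, 0, 0], [13.2, -0.05, -0.05], 1]
    - [[0, 0, 0], [13.2, -0.05, -0.05], 1]

```text
time: 16.8
tool_pos: [0.5473, -0.0824, 0.0941]
tool_rot: [0.002, 0.736, 0.676, 0.0]
contact_force: [2.7, -2.6, 1.7]
gripper_width: 0.314
grasp_force: 59.5
```

Run:
```python
from h import *
f=manip.grab_frame("wrist"); s=manip.state(); print(s["tool_pos"],s["tool_rot"],s["contact_force"],s["gripper_width"],s["grasp_force"])
for l in ("knob","plunger","notch"):
    for d in manip.spot_point(f,l)[:2]:
        p=w(f,d["location"]); print(l,round(d["score"],2),p.round(4),px(f,p).round())
h=cv2.cvtColor(f["image"],cv2.COLOR_RGB2HSV); m=(((h[...,0]<6)|(h[...,0]>174))&(h[...,1]>150)&(h[...,2]>50)).astype(np.uint8)
n,lab,st,ce=cv2.connectedComponentsWithStats(m)
for k in range(1,n):
    if st[k,4]>8: print(st[k],ce[k].round(1),ray(f,*ce[k],.032)[:2].round(4))
save(f,"wrist9",s=1.5)
```

```text
[ 0.54731923 -0.08240724  0.09415156] [2.21698572e-03 7.36485744e-01 6.76449192e-01 5.70293132e-04] [ 2.61092202 -1.22589142  1.88217188] 0.31321411627159845 59.511351585388184
knob 0.62 [ 0.545  -0.0814  0.0917] [251. 258.]
notch 0.59 [ 0.5893 -0.0625  0.0332] [316. 183.]
[307 169  25   7 131] [318.6 172.2] [ 0.5915 -0.0551]
[305 188  25   7 118] [316.7 190.9] [ 0.59   -0.0681]
[ 227  220   62   91 4440] [257.  267.3] [ 0.5444 -0.1237]
```

View pics/wrist9.png

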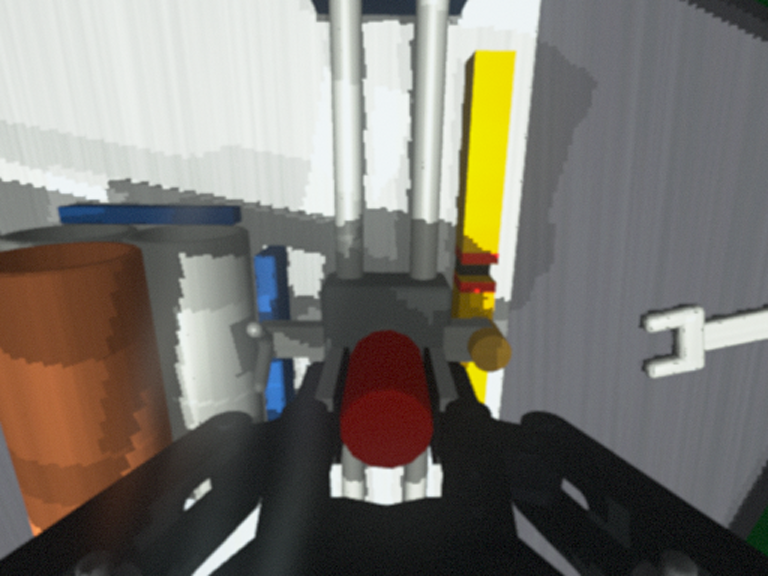

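apply_moves:
  moves:
    - [[0, 0, 0], [0.4, 0, 0], 1]
    - [[0, 0, 0], [0.9, 0, 0], 1]
    - [[0, 0, 0], [1.3, 0, 0], 1]
    - [[0, 0, 0], [1.6, 0, 0], 1]
    - [[0, 0, 0], [1.8, 0, 0], 1]
    - [[0, 0, 0], [1.8, 0, 0], 1]

```text
time: 17.6
tool_pos: [0.549, -0.0643, 0.0941]
tool_rot: [0.002, 0.737, 0.676, 0.001]
contact_force: [4.7, -2.4, 4.0]
gripper_width: 0.313
grasp_force: 59.8
```

apply_moves:
  moves:
    - [[0, 0, 0], [0.1, 0, 0], 1]
    - [[0, 0, 0], [0.2, 0, 0], 1]

```text
time: 17.8
tool_pos: [0.5491, -0.0631, 0.0941]
tool_rot: [0.003, 0.737, 0.676, 0.0]
contact_force: [4.2, -4.8, 3.7]
gripper_width: 0.31
grasp_force: 59.8
```

apply_moves:
  moves:
    - [[0, 0, 0], [0.1, 0, 0], 1]
    - [[0, 0, 0], [0.1, 0, 0], 1]

```text
time: 18.0
tool_pos: [0.5492, -0.0615, 0.0941]
tool_rot: [0.002, 0.737, 0.676, 0.001]
contact_force: [3.9, -3.3, 3.9]
gripper_width: 0.315
grasp_force: 59.8
```

apply_moves:
  moves:
    - [[0, 0, 0], [0.1, 0, 0], 1]
    - [[0, 0, 0], [0.1, 0, 0], 1]

```text
time: 18.2
tool_pos: [0.5493, -0.0603, 0.0941]
tool_rot: [0.002, 0.737, 0.676, 0.001]
contact_force: [5.2, -2.1, 3.4]
gripper_width: 0.312
grasp_force: 59.8
```

apply_moves:
  moves:
    - [[0, 0, 0], [0.05, 0, 0], 1]
    - [[0, 0, 0], [0.1, 0, 0], 1]

```text
time: 18.4
tool_pos: [0.5495, -0.0594, 0.0941]
tool_rot: [0.002, 0.737, 0.676, 0.001]
contact_force: [4.2, -1.6, 4.3]
gripper_width: 0.312
grasp_force: 59.8
```

apply_moves:
  moves:
    - [[0, 0, 0], [0.05, 0, 0], 1]
    - [[0, 0, 0], [0.1, 0, 0], 1]

```text
time: 18.6
tool_pos: [0.5496, -0.0581, 0.0941]
tool_rot: [0.002, 0.737, 0.676, 0.001]
contact_force: [4.9, -2.3, 3.6]
gripper_width: 0.31
grasp_force: 59.8
```

apply_moves:
  moves:
    - [[0, 0, 0], [0.05, 0, 0], 1]
    - [[0, 0, 0], [0.1, 0, 0], 1]

```text
time: 18.8
tool_pos: [0.5496, -0.0575, 0.0941]
tool_rot: [0.003, 0.737, 0.676, 0.001]
contact_force: [5.1, -3.9, 3.6]
gripper_width: 0.31
grasp_force: 59.8
```

apply_moves:
  moves:
    - [[0, 0, 0], [0.05, 0, 0], 1]
    - [[0, 0, 0], [0.05, 0, 0], 1]

```text
time: 19.0
tool_pos: [0.5497, -0.0574, 0.0941]
tool_rot: [0.003, 0.737, 0.676, 0.001]
contact_force: [4.3, -4.4, 3.8]
gripper_width: 0.308
grasp_force: 59.7
```

Run:
```python
from h import *
F=[]
for i in range(3):
    f=manip.grab_frame("wrist"); s=manip.state(); F.append(s["contact_force"]); print(s["tool_pos"],s["contact_force"])
h=cv2.cvtColor(f["image"],cv2.COLOR_RGB2HSV); m=(((h[...,0]<6)|(h[...,0]>174))&(h[...,1]>150)&(h[...,2]>50)).astype(np.uint8)
n,lab,st,ce=cv2.connectedComponentsWithStats(m)
for k in range(1,n):
    if st[k,4]>8: print(st[k],ce[k].round(1),ray(f,*ce[k],.032)[:2].round(4))
for l in ("plunger","notch"):
    for d in manip.spot_point(f,l)[:2]:
        p=w(f,d["location"]); print(l,round(d["score"],2),p.round(4),px(f,p).round())
print(px(f,[.549,-.0575,.064]), px(f,[.5913,-.0612,.064]))
```

```text
[ 0.54963995 -0.05737817  0.09412099] [ 5.58496678 -3.68010053  3.46811613]
[ 0.54964556 -0.0573634   0.09412089] [ 4.61555259 -4.71247241  3.64639503]
[ 0.5496519  -0.05737791  0.09412449] [ 3.924428   -3.79709078  4.66449179]
[304 204  25   7 123] [315.7 207. ] [ 0.5914 -0.0548]
[ 227  221   62   90 4441] [257.1 267.4] [ 0.5468 -0.0988]
plunger 0.94 [ 0.5863 -0.0588  0.0333] [309. 214.]
notch 0.57 [ 0.5892 -0.0615  0.0353] [314. 218.]
[255.11115306 235.87934256] [326.59695962 235.80865178]
```

apply_moves:
  moves:
    - [[0, 0, 0], [0.05, 0, 0], 1]
    - [[0, 0, 0], [0.05, 0, 0], 1]

```text
time: 19.45
tool_pos: [0.5497, -0.0572, 0.0941]
tool_rot: [0.003, 0.737, 0.676, 0.0]
contact_force: [4.5, -5.3, 3.5]
gripper_width: 0.316
grasp_force: 59.7
```

apply_moves:
  moves:
    - [[0, 0, 0], [0.05, 0, 0], 1]
    - [[0, 0, 0], [0.05, 0, 0], 1]

```text
time: 19.65
tool_pos: [0.5497, -0.0571, 0.0941]
tool_rot: [0.003, 0.737, 0.676, -0.0]
contact_force: [3.8, -7.3, 4.1]
gripper_width: 0.313
grasp_force: 59.7
```

apply_moves:
  moves:
    - [[0, 0, 0], [-0.05, 0, 0], 1]
    - [[0, 0, 0], [-0.1, 0, 0], 1]
    - [[0, 0, 0], [-0.13, 0, 0], 1]
    - [[0, 0, 0], [-0.13, 0, 0], 1]

```text
time: 20.05
tool_pos: [0.5497, -0.0573, 0.0941]
tool_rot: [0.002, 0.737, 0.676, 0.001]
contact_force: [4.5, -2.4, 3.3]
gripper_width: 0.309
grasp_force: 59.7
```

Run:
```python
from h import *
f=manip.grab_frame("wrist"); s=manip.state(); print(s["tool_pos"],s["contact_force"],s["gripper_width"],s["grasp_force"],s["time"])
t=manip.grab_frame("top"); a=t["image"][140:235,225:345,::-1]; b=f["image"][:,:,::-1]
print([ (l,[(round(d["score"],2),w(f,d["location"]).round(4)) for d in manip.spot_point(f,l)[:1]]) for l in ("plunger","notch","knob")])
print([(round(d["score"],2),w(t,d["location"]).round(4)) for d in manip.spot_point(t,"top_c")[:3]])
A=cv2.resize(a,None,fx=3,fy=3,interpolation=cv2.INTER_CUBIC); B=cv2.resize(b[100:300],None,fx=.82,fy=.82) 
c=np.zeros((A.shape[0]+B.shape[0],max(A.shape[1],B.shape[1]),3),np.uint8); c[:A.shape[0],:A.shape[1]]=A; c[A.shape[0]:,:B.shape[1]]=B
cv2.imwrite("pics/final.png",c); print(c.shape)
```

```text
[ 0.54965878 -0.05728539  0.09412642] [ 4.04828111 -2.26195961  3.34784994] 0.31483464099379804 59.700433015823364 20.1
[('plunger', [(0.91, array([ 0.5884, -0.0607,  0.0358]))]), ('notch', [(0.71, array([ 0.5929, -0.0638,  0.0351]))]), ('knob', [(0.83, array([ 0.548 , -0.0591,  0.0891]))])]
[(0.6, array([ 0.4342, -0.0911,  0.0757]))]
(449, 420, 3)
```

View pics/final.png

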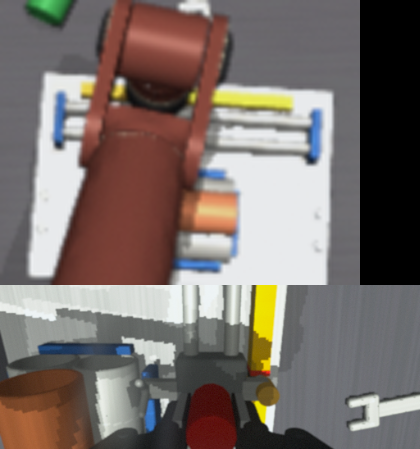

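apply_moves:
  moves:
    - [[0, 0, 0], [-0.04, 0, 0], 1]
    - [[0, 0, 0], [-0.04, 0, 0], 1]
    - [[0, 0, 0], [-0.04, 0, 0], 1]

```text
time: 20.65
tool_pos: [0.5496, -0.0574, 0.0941]
tool_rot: [0.002, 0.737, 0.676, 0.001]
contact_force: [4.9, -1.8, 2.9]
gripper_width: 0.309
grasp_force: 59.8
```

Run:
```python
from h import *
s=manip.state(); print(s["tool_pos"],s["contact_force"],s["grasp_force"]); print(manip.job_done())
```

```text
[ 0.54963695 -0.05739054  0.09413406] [ 4.85090619 -1.79839834  2.87742307] 59.751911759376526
the job is handed in; nothing more can be done
None
```

I handed the job in at about 20.7 s of the 48 s: the copper tube lies in the gap on the two steel tubes, ends flush to about 1 mm, and the gripper still holds the red knob with the ball in the notch, judging by the knob staying put under about 7 N.

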